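# Release the transport lock and lift out the parts carrier, level

## Robot

A 7-joint arm with a two-finger parallel gripper is mounted at the origin on a cart in front of the work surface, level with it; the furniture and walls round the work are solid. World frame = base frame: x ahead of the robot, y to its left, z up, the work surface at z = 0. Lengths are in m, angles in rad, forces in N, time in s.
With the tool pointing down it reaches from about 0.425 to 0.925 m from the base axis. Payload 6.8 kg.
Tool frame: the origin (TCP) lies on the front face of the gripper's body, between the roots of the fingers; the fingertips stand 73 mm ahead of it and the grasp point (between the pads) lies 54 mm ahead of it (env.nose_length is the distance from the TCP to the fingertips, in m); z points along the fingers, y is the line along which they close (so a half turn about z gives the same grasp; the last joint's range is limited). The gripper opens to 85 mm and grips with 20 to 120 N. Pads are 22 mm wide; open, the fingers measure 114 mm over their backs; the gripper's body (76 mm by 85 mm) begins 54 mm behind the grasp point. The pads swing forward as they close: fully open they stand 13 mm farther back than shut.
Start: joints at [-1.458, 0.477, 0.022, 1.555, -0.011, 1.109, -0.083], TCP at [0.148, 0.659, 0.304] pointing down, gripper open.
Joint ranges: [-2.96, 2.96], [-0.34, 2.1], [-1.41, 1.46], [0.24, 2.44], [-1.37, 4.51], [0.17, 1.92], [-2.96, 2.96]. Speed limits (rad/s): [2.39, 2.39, 3.14, 3.14, 3.14, 3.14, 3.14].

## Interface

Orientations are given as a unit quaternion [w, x, y, z].
In Python, from cell import env, kin, camera, calibration, job gives the robot as it stands. The module is installed in compiled form; this text tells all that it offers. Calls block until the motion is done:
- env.reach(position, orientation): joint-space move of the TCP to a pose.
- env.movel(position, velocity=0.15, rot=None, stop_force=None): straight line of the TCP; rot=None keeps the orientation; velocity is the mean speed in m/s. With stop_force (N) it stops when the force on the tool has changed by that much, and returns True; else False.
- env.goto_joints(angles): joint-space move.
- env.grip(opening, f_grip=None): finger opening in m; f_grip is the grip in N (None keeps the last); returns when the fingers have stopped.
- env.dwell(seconds).
- kin.inverse_kinematics(position, orientation): joint angles nearest the present ones, or None.
- env.get_state(): the state.
- camera(name): name is "side" or "top" or "wrist"; returns (picture, depth): 400x640x3 uint8, blue, green, red; 400x640 float32, m along the optical axis (not along the pixel's ray), 0 where there is no reading.
- calibration(name): a dict with "fx", "fy", "cx", "cy" (pixels), "rvec" (rotation vector, rad) and "tvec" (3), from world to camera coordinates, as OpenCV has them. Camera axes: x right, y down, z forward; pixel columns grow to the right and rows downward; lengths in m; the calibration is good to about 2 mm. A picture is of the moment at which its call begins: read the wrist's pose just before it. calibration takes no time and is no camera call; for the wrist camera it gives the pose at the moment of the call.
A pose or a line that the arm cannot do raises env.PlanningError and nothing moves.
- job.job_done(): hands the job in; it is judged then, once.
The state is a dict: "time": time; "qpos": joint angles; "joint_velocities": joint speeds; "joint_torque": joint torques, N m; "tcp_pos": TCP position; "orientation": TCP orientation; "force": force on the tool from outside, world axes, zero at the start; "torque": the same for the moment, N m; "opening": finger opening in m; "gripper_force": force on a finger pad.
Only numpy, scipy, OpenCV 4.12 (cv2) and the standard library are available. Lean on these libraries where they do the work, as an engineer would, in place of code of your own. Each camera call takes 0.05 s, during which the arm holds its last target. There are 200 camera calls.

## Task

The yellow parts carrier is held down in its docking plate by a transport lock. Slide the red lock grip all the way along its track to the released end (green mark) and leave it there, then take the carrier by its black handle and lift it straight up, level, with its two workpieces staying in it. Finish while still holding it steady and level in the gripper, its underside about 10 cm above the docking plate and still over it; do not put it down, and leave the padlock, tape measure and nut beside it where they lie.

Things in the scene. Friction and masses are not known exactly. Their poses are not given: they have to be found in the camera images.
- dock: Dark steel docking plate, fixed, 200 x 190 x 12 mm, may stand turned. Origin: on the table under the centre of the carrier's seat; x away from the robot (plate from x = -125 to +75 mm), y left, z up. Aluminium cheeks up to 27 mm high round the seat (3 mm play). Lock track along y at x = -102 mm, on the robot's side; end stops 34 mm high; red mark at the locked, green at the released (+y) end.
- lock_slide (a joint): Position of the transport lock along the dock's +y: 0 = locked end stop, 0.040 m = released end stop. Starts between 0 and 0.010. Stiff with about 2.5 N of friction; stays where it is left. Below about 0.024 its steel lug lies over the carrier's tongue and blocks any lifting.
- lock_grip (a point): Centre of the lock's upright red grip block (18 mm along the dock's x, 22 mm along its y, 32 mm high, from 56 to 88 mm above the table); moves with the lock. Below it a 12 mm round stem reaches down to the slide. 28 mm free between the grip and the carrier's front wall.
- carrier: Yellow open parts carrier, loose, 130 (x) x 150 (y) mm, walls 47 mm high, about 0.6 kg loaded. Origin: centre of its underside, 12 mm above the table while seated; axes as the dock's. A divider along y makes a front and a back compartment (floor 8 mm thick). Posts at y = +-68 mm carry the handle. A steel tongue, 24 mm wide, sticks out 23 mm at the front, under the lock's lug.
- carrier_handle (a point): Centre of the carrier's black handle bar: 14 x 14 mm section, 142 mm long along the carrier's y (130 mm free between the posts), centre 103 mm above the carrier's underside, 115 mm above the table while seated. Pinch it across x, in the middle, about above the centre of mass.
- slug: Light grey round metal slug, 38 mm across, 45 mm high, standing in one compartment of the carrier. Origin: centre of its underside.
- tube: Dark square tube offcut, 40 x 40 x 55 mm, standing in the other compartment. Origin: centre of its underside. Its top is 75 mm above the table while the carrier is seated.
- padlock: Brass padlock lying on the table to the right of the dock, 64 x 42 x 20 mm, to be left alone. Origin: centre of its underside.
- tape: Yellow tape measure, 39 x 94 x 62 mm, on the table to the left of the dock, to be left alone. Origin: centre of its underside.
- nut: Steel hexagon nut, 26 x 29 x 13 mm, on the table at the front left of the dock, to be left alone. Origin: centre of its underside.
There are look-alikes about, which are no part of the job. Leave any blue or purple look-alike of the tube alone.

How it is judged:
On the way, in this order (a step that is already met when the one before it is completed fails the run):
1. the lock is slid to the released end stop while the carrier still sits in its dock (value of joint lock_slide above 0.036 m and z of carrier in the frame of dock below 0.02 m), for 0.2 s.
2. the carrier is lifted clear of the dock (z of carrier in the frame of dock above 0.042 m and contact force between carrier and dock below 0.1 N), for 0.1 s.
At the end, for the whole second after the job is handed in: Lock over 34 mm; carrier in the fingers (over 2 N), off the dock, underside 60 to 160 mm above the plate, within 60 mm of the seat seen from above, tilt under 0.10 rad, still (0.02 m/s, 0.10 rad/s); slug and tube in it; padlock, tape measure and nut moved under 25 mm (value of joint lock_slide above 0.034 m and z of carrier in the frame of dock between 0.072 and 0.172 m and horizontal distance between carrier and dock below 0.06 m and angle between carrier's own z axis and vertical below 0.1 rad and linear speed of carrier below 0.02 m/s and angular speed of carrier below 0.1 rad/s and contact force between the fingers and carrier above 2 N and contact force between carrier and dock below 0.1 N and z of slug in the frame of carrier between -0.005 and 0.04 m and horizontal distance between each of slug, tube and carrier below 0.09 m and z of tube in the frame of carrier between -0.005 and 0.04 m and distance of each of padlock, tape, nut from where it was at the start of the episode below 0.025 m); the arm keeps its last pose, push and grip.
It fails at once if the carrier is tipped by more than 0.30 rad (angle between carrier's own z axis and vertical above 0.3 rad).
It fails at once if the padlock, tape measure or nut is pushed more than 25 mm (distance of any of padlock, tape, nut from where it was at the start of the episode above 0.025 m).
It also fails if it takes over 46 s, if anything falls off the work surface, if the arm or the gripper's body presses on something with over 40 N, if the wrist force passes 120 N, or if a joint passes its speed limit or range.

## Working session

There is one attempt and no reset: what is moved stays moved. The work goes in short steps, each a Python script; the robot and the scene stay as the last script left them, time stands still between calls to the robot, and variables do not carry over. Pictures are saved under pics/ and viewed, at most 10 in all, crops included, and the job is handed in when it is done.

```bash
mkdir -p pics
cat > h.py <<'E'
import numpy as np, cv2
from cell import env, kin, camera, calibration, job
def pt(cal,dep,u,v,r=1):
    d=dep[v-r:v+r+1,u-r:u+r+1]; d=np.median(d[d>0])
    R=cv2.Rodrigues(np.array(cal["rvec"],float))[0]
    c=np.array([(u-cal["cx"])/cal["fx"]*d,(v-cal["cy"])/cal["fy"]*d,d])
    return R.T@(c-np.array(cal["tvec"],float).ravel())
E
python3 - <<'E'
from h import *
for n in ("top","side"):
    p,d=camera(n); cv2.imwrite(f"pics/{n}0.png",p); np.save(f"{n}0.npy",d)
    c=calibration(n); print(n,c)
print(env.get_state()["time"],env.get_state()["orientation"])
E
```

```text
top {'fx': 361.62699071250955, 'fy': 361.62699071250955, 'cx': 317.74224858811857, 'cy': 193.1005746766787, 'rvec': array([ 2.18058321, -2.18262356,  0.12085156]), 'tvec': array([0.21036662, 0.56505035, 0.88251003])}
side {'fx': 454.23584091235017, 'fy': 454.23584091235017, 'cx': 318.0454531606285, 'cy': 205.0635792527895, 'rvec': array([ 0.36822552, -2.39883334,  1.73553464]), 'tvec': array([0.59393481, 0.10880482, 1.03432282])}
0.1 [-1.36623912e-05  1.10189586e-01  9.93910220e-01 -8.54064783e-04]
```

View pics/top0.png

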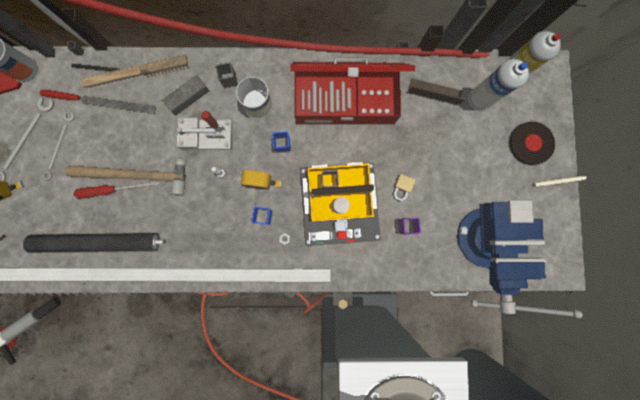

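View pics/side0.png

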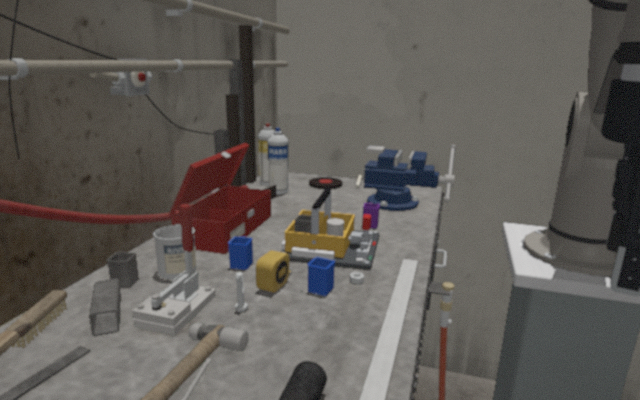

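Top view: the dock and carrier are at about (340,203), handle bar at (343,189), red grip near (343,230), nut (285,239), tape (257,179), padlock (404,185). Look-alikes are the blue tubes (281,142) and (261,215), the purple tube (409,226), and the red clamp handle (208,120). I'll take a close crop to check the choice.

Run:
```python
from h import *
p=cv2.imread("pics/top0.png"); d=np.load("top0.npy"); c=calibration("top")
cv2.imwrite("pics/crop.png",cv2.resize(p[150:255,290:395],(630,630)[:2],interpolation=cv2.INTER_CUBIC)[:600])
# height-based segmentation
R=cv2.Rodrigues(c["rvec"])[0]
v,u=np.mgrid[150:255,290:395]; z=d[150:255,290:395]
P=np.stack([(u-c["cx"])/c["fx"]*z,(v-c["cy"])/c["fy"]*z,z],-1)-c["tvec"]
P=P@R
H=P[...,2]; b=p[150:255,290:395].astype(int)
m=(H>.105)&(H<.14)
q=P[m]; print("handle",len(q),q.mean(0),q.min(0),q.max(0))
rect=cv2.minAreaRect((q[:,:2]*1000).astype(np.float32)); print(rect, cv2.boxPoints(rect))
m=(H>.07)&(H<.1)&(b[...,2]>100)&(b[...,1]<60)
q=P[m]; print("grip",len(q),np.median(q,0),q.min(0),q.max(0))
# yellow rim
m=(H>.045)&(H<.07)&(b[...,2]>150)&(b[...,1]>110)&(b[...,0]<80)
q=P[m]; rect=cv2.minAreaRect((q[:,:2]*1000).astype(np.float32)); print("carrier",len(q),rect)
```

```text
handle 409 [0.56409944 0.15641653 0.1214982 ] [0.5524585  0.08649737 0.11005605] [0.57767957 0.22662116 0.12700856]
((565.0774536132812, 156.64913940429688), (15.86529541015625, 141.33026123046875), 4.006677150726318) [[552.2266  226.58728]
 [562.10175  85.60245]
 [577.9283   86.711  ]
 [568.05316 227.69583]]
grip 29 [0.4643756  0.159861   0.08785371] [0.45744386 0.14802899 0.08475284] [0.46901797 0.16655236 0.09106694]
carrier 290 ((564.7034301757812, 156.5095672607422), (130.21888732910156, 149.43963623046875), 4.245874881744385)
```

View pics/crop.png

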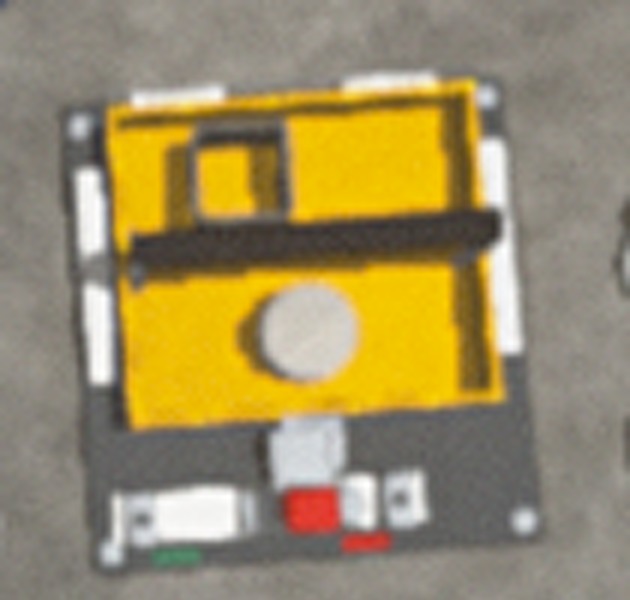

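The crop confirms it: the red block at about (312,508) is the lock grip near the red mark on the right. The green mark is at the left, which is +y. The black bar is the handle, the slug is in front and the tube behind. Dock yaw is about 4.1°.

```bash
cat >> h.py <<'E'
A=np.radians(4.1); C=np.array([.565,.1566,0])
EX=np.array([np.cos(A),np.sin(A),0]); EY=np.array([-np.sin(A),np.cos(A),0])
def q(yaw): return [0,np.cos(yaw/2),np.sin(yaw/2),0]
def W(x,y,z): return C+x*EX+y*EY+[0,0,z]
E
python3 - <<'E'
from h import *
for n,p,ys in (("grip",W(-.102,.0106,.2),(A,A+np.pi)),("handle",W(0,0,.25),(A+np.pi/2,A-np.pi/2))):
    for y in ys:
        j=kin.inverse_kinematics(p,q(y)); print(n,p,round(y,2),None if j is None else np.round(j,2))
E
```

```text
grip [0.46250317 0.15988013 0.2       ] 0.07 [-1.07  0.39  0.76  2.12 -0.39  0.76 -1.56]
grip [0.46250317 0.15988013 0.2       ] 3.21 [-0.68  0.32  0.27  2.1  -0.12  0.74  1.3 ]
handle [0.565  0.1566 0.25  ] 1.64 [-0.81  0.43  0.57  1.86 -0.29  0.93 -0.04]
handle [0.565  0.1566 0.25  ] -1.5 [-0.36  0.39 -0.02  1.83  0.01  0.93  2.83]
```

Run:
```python
from h import *
y=A+np.pi
env.grip(.06,30)
env.reach(W(-.102,.0106,.24),q(y))
env.movel(W(-.102,.0106,.126),velocity=.12,stop_force=15)
s=env.get_state(); print(s["time"],s["tcp_pos"],s["force"])
env.grip(0.0,30)
s=env.get_state(); print(s["time"],s["opening"],s["gripper_force"],s["force"])
if s["opening"]>.012:
    r=env.movel(s["tcp_pos"]+EY*.045,velocity=.04,stop_force=18)
    e=env.get_state(); print(r,e["time"],(e["tcp_pos"]-s["tcp_pos"])@EY,e["force"],e["opening"])
p,d=camera("top"); cv2.imwrite("pics/c2.png",cv2.resize(p[150:255,290:395],(525,525),interpolation=cv2.INTER_CUBIC))
```

```text
3.7 [0.46292007 0.16004455 0.12653398] [-0.88992476  0.54286793 -0.74959662]
4.125 0.021301894418843344 32.735307812690735 [ 0.14714071 -1.41936114  6.86629099]
True 4.925 0.030320288471643784 [-0.48725899 -2.89596078  5.48497645] 0.021932210005330733
```

View pics/c2.png

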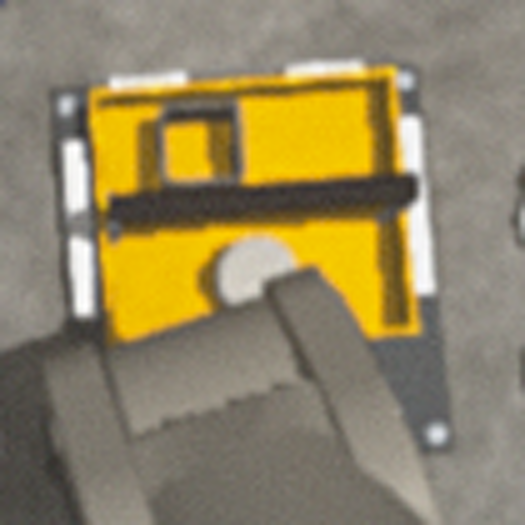

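The gripper hides the lock in this view. It travelled 30 mm, so I'll push on to confirm it is against the end stop.

Run:
```python
from h import *
s=env.get_state()
r=env.movel(s["tcp_pos"]+EY*.012,velocity=.02,stop_force=22)
e=env.get_state(); print(r,e["time"],(e["tcp_pos"]-s["tcp_pos"])@EY,e["force"],e["opening"],e["gripper_force"])
env.dwell(.3)
env.grip(.045)
env.movel(env.get_state()["tcp_pos"]+[0,0,.15],velocity=.2)
env.reach(W(0,0,.28),q(A+np.pi/2))
p,d=camera("wrist"); cv2.imwrite("pics/w.png",p); print(env.get_state()["time"])
p,d=camera("side"); cv2.imwrite("pics/s.png",cv2.resize(p[180:280,260:400],(700,500),interpolation=cv2.INTER_CUBIC))
```

```text
True 5.4 0.0005269697578790689 [ 0.67938308 -1.96587499  5.75951226] 0.021709098550291014 33.69856774806976
8.1417
```

View pics/w.png

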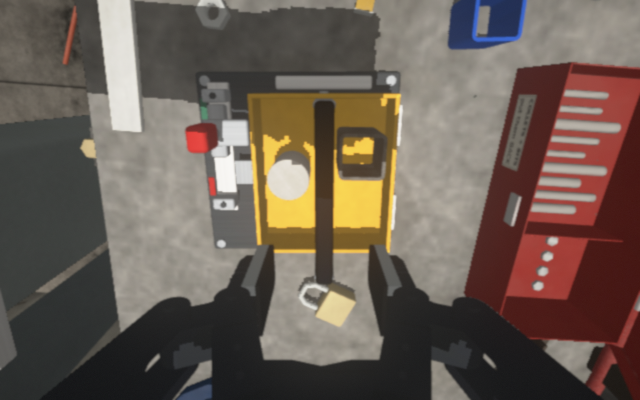

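View pics/s.png

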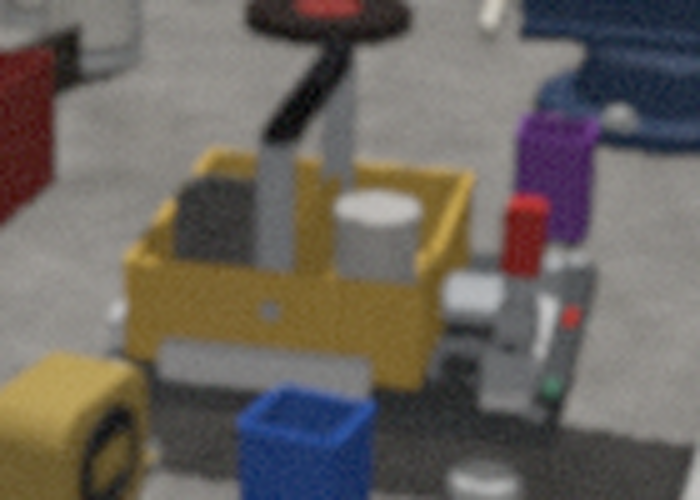

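The wrist view shows the red grip at (201,138), close to the green mark at (204,113), and the tongue no longer under the lug. I'll check the travel with the top camera.

Run:
```python
from h import *
for n in ("top","wrist"):
    p,d=camera(n);c=calibration(n)
    R=cv2.Rodrigues(np.array(c["rvec"]))[0]
    v,u=np.mgrid[0:400,0:640]
    P=(np.stack([(u-c["cx"])/c["fx"]*d,(v-c["cy"])/c["fy"]*d,d],-1)-np.ravel(c["tvec"]))@R
    L=np.stack([(P-C)@EX,(P-C)@EY,P[...,2]],-1); b=p.astype(int)
    near=(abs(L[...,0])<.13)&(abs(L[...,1])<.11)&(d>0)
    def rep(s,m):
        q=L[m&near]; print(n,s,len(q), *( [np.round(np.percentile(q,[3,50,97],axis=0),4).tolist()] if len(q) else []))
    red=(b[...,2]>110)&(b[...,1]<70)&(b[...,0]<70)
    rep("grip",red&(L[...,2]>.08)); rep("redmark",red&(L[...,2]<.03))
    rep("green",(b[...,1]>b[...,2]+30)&(b[...,1]>b[...,0]+10)&(L[...,2]<.03))
    rep("handle",(L[...,2]>.112)&(L[...,2]<.13)&(abs(L[...,0])<.03))
    if n=="wrist": cv2.imwrite("pics/w2.png",cv2.resize(p[60:260,180:300],(360,600),interpolation=cv2.INTER_CUBIC))
```

```text
top grip 55 [[-0.1097, 0.0313, 0.0862], [-0.1024, 0.0391, 0.088], [-0.0947, 0.0475, 0.2818]]
top redmark 6 [[-0.1187, -0.0199, 0.01], [-0.1174, -0.0171, 0.0126], [-0.116, -0.0144, 0.0139]]
top green 13 [[-0.121, 0.051, 0.0095], [-0.1183, 0.0562, 0.0123], [-0.1158, 0.0613, 0.0144]]
top handle 165 [[-0.0074, 0.016, 0.1144], [-0.0015, 0.0431, 0.1217], [0.0057, 0.07, 0.124]]
wrist grip 339 [[-0.1082, 0.0307, 0.0844], [-0.102, 0.0419, 0.0871], [-0.0933, 0.0495, 0.0885]]
wrist redmark 0
wrist green 68 [[-0.1218, 0.0499, 0.0111], [-0.1191, 0.0556, 0.0126], [-0.1165, 0.0613, 0.0141]]
wrist handle 3488 [[-0.0064, -0.0645, 0.1189], [0.0002, 0.0099, 0.1215], [0.0068, 0.068, 0.1229]]
```

View pics/w2.png

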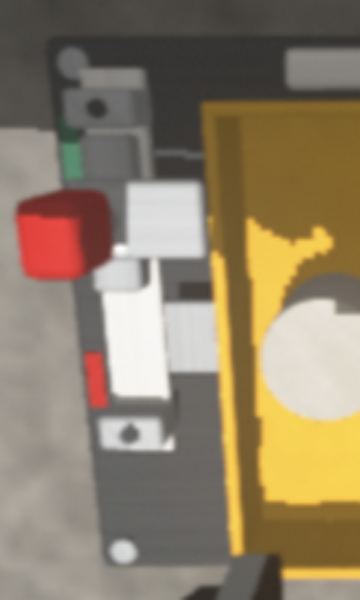

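The crop shows the slide against the released end stop, with the lug clear of the tongue. Grip y is about 0.040. Next is the handle grasp and lift.

Run:
```python
from h import *
env.movel(W(0,0,.169),velocity=.1,stop_force=15)
s=env.get_state(); print(s["time"],s["tcp_pos"],s["force"])
env.grip(0.0,80)
s=env.get_state(); print(s["opening"],s["gripper_force"],s["force"])
if s["opening"]>.008:
    p0=s["tcp_pos"]
    r=env.movel(p0+[0,0,.012],velocity=.03,stop_force=25); print(r,env.get_state()["force"],env.get_state()["torque"])
    if not r:
        env.movel(p0+[0,0,.10],velocity=.05); env.dwell(.6)
e=env.get_state(); print(e["time"],e["tcp_pos"],e["force"],e["opening"],e["gripper_force"])
p,d=camera("wrist"); q2,_=camera("side")
cv2.imwrite("pics/end.png",np.vstack([cv2.resize(p,(480,300)),cv2.resize(q2[150:280,250:458],(480,300))]))
```

```text
9.55 [0.56544691 0.15664675 0.16964989] [0.03264883 0.30207236 0.57694307]
0.012623592326741005 78.71971607208252 [3.13172086 0.41387874 0.50964782]
False [ 0.61453147  0.86174299 -6.47831583] [0.01499428 0.01945838 0.01795006]
13.0083 [0.56576481 0.15668904 0.26950326] [ 0.66136247  0.47948888 -6.0127499 ] 0.012528269244219797 77.97998070716858
```

View pics/end.png

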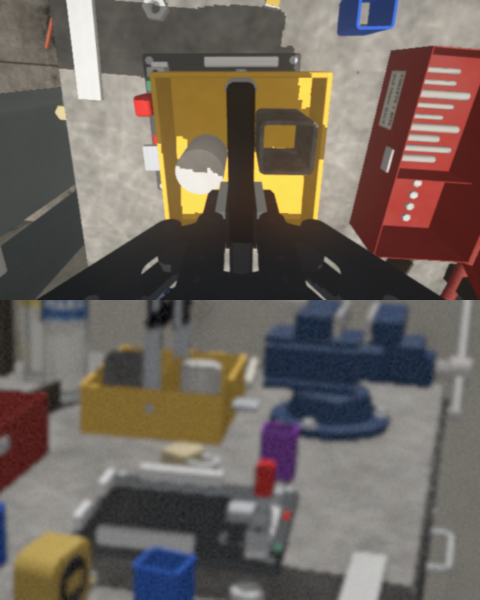

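The carrier is lifted about 100 mm and level, with the slug at (203,165) and the tube at (287,140) inside. The lock is still at the green end and the items beside the dock haven't moved, so I'm handing in.

```bash
python3 -c "
from h import *
print(job.job_done())"
```

```text
the job is handed in; nothing more can be done
None
```

I slid the lock to its released end stop, lifted the carrier level by about 10 cm with both workpieces in it, and handed the job in with the gripper still holding it steady; the hand-in call returned no verdict.

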